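# Shut and latch the sample carrier

## Robot

A 7-joint arm with a two-finger parallel gripper is mounted at the origin on a cart in front of the work surface, level with it; the furniture and walls round the work are solid. World frame = base frame: x ahead of the robot, y to its left, z up, the work surface at z = 0. Lengths are in m, angles in degrees, forces in N, time in s.
With the tool pointing down it reaches from about 0.425 to 0.875 m from the base axis. Payload 4.7 kg.
Tool frame: the origin (TCP) lies midway between the tips of the shut fingers; the grasp point (between the pads) lies r.grip_depth behind it (r.grip_depth is the distance from the TCP to the grasp point, in m); z points along the fingers, y is the line along which they close (so a half turn about z gives the same grasp; the last joint's range is limited). The gripper opens to 85 mm and grips with 20 to 120 N. Pads are 22 mm wide; open, the fingers measure 114 mm over their backs; the gripper's body (76 mm by 85 mm) begins 54 mm behind the grasp point. The pads swing forward as they close: fully open they stand 13 mm farther back than shut.
Start: joints at [66.813, 18.392, -4.016, 83.108, 1.295, 78.541, -3.26], TCP at [0.264, -0.594, 0.231] pointing down, gripper open.
Joint ranges: [-163.93, 163.93], [-17.29, 119.83], [-79.2, 71.16], [3.27, 140.29], [-89.18, 269.18], [5.43, 117.66], [-154.24, 154.24]. Speed limits (degrees/s): [147.25, 147.25, 180, 180, 180, 180, 180].

## Interface

Orientations are given as a 3x3 rotation matrix whose columns are the frame's x, y, z axes.
In Python, from bench import r gives the robot as it stands.
- The arm moves only by the tool servo_tool, never from a script. Its argument "steps" is one flat list of numbers, 7 for each row, row after row: the gripper's target within -1 to 1 (fully open at 1, half-way at 0, shut at -1), then the shift along the tool's x, y, z in m, then the turn, a rotation vector about the tool's x, y, z in degrees. A call has 1 to 20 rows; each row is the pose to reach, as a shift and turn from the pose commanded when the call began, along the tool's axes at that moment; what a row does not reach only later rows make up. A row lasts 1/8 s, in which the tool goes at most 62.5 mm and 10.7 degrees, less where a joint would pass 70% of its speed; a pose out of reach is approached as far as the arm can. A call with a gripper value outside its range is refused whole. The fingers move at their own pace and stop on an object; the grip force is fixed at half the most. Time passes only in rows, so rows that repeat a pose let the fingers close. It gives the time, the measured TCP pose, the force, the opening and the grip force at its end, in the units of the state.
- r.sense(): the state, without advancing time (a new reading comes with each control period).
- r.camera(name): name is "scene" or "top" or "wrist"; returns a dict with "pixels" (400x640x3 uint8, red, green, blue), "fx", "fy", "cx", "cy" (pixels), "camera_from_world" (4x4, takes a point from world to camera coordinates); the wrist camera has in their place "tool_from_camera" (4x4, takes a point from camera to tool coordinates, whose origin is the TCP and whose axes are the flange's). Camera axes: x right, y down, z forward; pixel columns grow to the right and rows downward; lengths in m; the calibration is good to about 2 mm. The wrist camera is an equidistant fisheye: a pixel r from the principal point sees the ray r / f radians off the axis. A picture is of the moment at which its call begins: read the wrist's pose just before it. There is no depth.
- r.job_done(): hands the job in; it is judged then, once.
The state is a dict: "clock": time; "qpos": joint angles; "qd": joint speeds; "joint_torque": joint torques, N m; "eef_pos": TCP position; "tool_rot": TCP orientation; "wrist_force": force on the tool from outside, world axes, zero at the start; "moment": the same for the moment, N m; "finger_gap": opening from 0.0 (shut) to 1.0 (fully open); "grasp_force": force on a finger pad.
Only numpy, scipy, OpenCV 4.12 (cv2) and the standard library are available. Lean on these libraries where they do the work, as an engineer would, in place of code of your own. Each camera call takes 0.05 s, during which the arm holds its last target. There are 200 camera calls.

## Task

Close the sample carrier for transport: first push its cover home by the rib until it bears firmly on the rubber gasket, then hook the latch's loop over the keeper so that its bar lies behind it under the lip, and push the lever down past its toggle point until it stays flat. Work by feel: about 10 N is firm, never press with more than 25 N on the cover's rib or 35 N on the lever, and leave the things around the carrier where they are.

Things in the scene. Friction and masses are not known exactly. Their poses are not given: they have to be found in the camera images.
- carrier: Sample carrier: low white box with aluminium rails, fixed to the worktop, 274 mm long, 110 wide, 45 high (rails 54). Origin: centre of its underside. z up, x across it, y along it; call -y 'u' (from latch to cover). Its mid plane x = 0 is a plane of symmetry. Ends at u = -137 and +137 mm from the origin. Beside it lie small things under 35 mm high.
- latch_pin (a point): Lever's pin A: on the carrier's mid plane, at u = -45 mm from the carrier's origin, 61 mm above the worktop; the pin runs along the carrier's x. The u values given with the other things are measured from here. The loop hangs on a second pin B on the lever: with the lever at q, B is 20 mm from A in the direction 188 deg - q (0 deg = u, 90 deg = up).
- cover (a joint): Slide of the flat aluminium cover (m), grows as it opens toward u, at most 0.052. Home against the gasket it reads between 0 and 0.008: how far the gasket stands out differs from carrier to carrier and is not known beforehand, only felt as a firm stop. Sliding friction about 2.5 N; it stays where it is left. Its top is 50.5 mm above the worktop.
- rib_face (a point): Middle of the outer (u side) face of the cover's upright push rib, 68 mm above the worktop; moves with the cover; at u = 125 mm + cover. Rib: 8 mm thick, 48 mm wide across the carrier, top 80 mm above the worktop. Push it toward -u to close the cover.
- keeper_seat (a point): Centre of the loop's bar when hooked; 61 mm above the worktop, at u = 44 mm + cover, moves with the cover. The steel keeper is a 20 mm wide hook: a post 3 to 11 mm to -u of this point, with a lip 5 to 9.5 mm above the point that ends 4.5 mm to u of it. The bar comes down past the lip on the u side, then is pulled to -u under it.
- lever (a joint): Steel lever (rad): 0 = flat, tip toward -u (hard stop); grows as the tip rises and swings over to u, at most 2.4. Hinge friction 0.025 N m, stays where left. Once hooked the loop comes tight near 0.9 to 1.5; from there its springs (5.5 N/mm) resist with up to 2 to 10 N near the tip until the toggle point near 0.14, then pull the lever flat.
- lever_tip (a point): On the upper face of the lever's paddle, 72 mm from A and 12 mm from the lever's end. The handle is straight and flat, 7 mm thick, its middle line through A; 19 mm wide, the paddle (last 24 mm) 26 mm wide. At lever = 0 this point is 64.5 mm above the worktop.
- loop_bar (a point): Centre of the loop's steel bar, 6 mm thick, along the carrier's x, on two 6 mm legs 48 mm apart that pass outside the keeper. It is 60 mm from pin B. This point's -y points from B along the loop, z is the loop's upper side. The loop swings about B (friction 0.016 N m) and stays where left; it starts swung up by 30 to 60 deg, clear of the keeper.
- loop (a joint): Stretch of the loop's springs (m): 0 = slack, 0.004 to 0.013 with the latch closed.
- by_carton: Bystander beside the carrier: small reagent carton 34x62x18 mm, origin at the centre of its underside. Leave it where it is.
- by_battery: Bystander beside the carrier: AA battery 15x51x15 mm, origin at the centre of its underside. Leave it where it is.
- by_card: Bystander beside the carrier: white test cassette 20x70x5 mm, origin at the centre of its underside. Leave it where it is.
- by_cap: Bystander beside the carrier: white screw cap 27x27x13 mm, origin at the centre of its underside. Leave it where it is.
- by_tube: Bystander beside the carrier: capped tube lying, 19x95x19 mm, origin at the centre of its underside. Leave it where it is.
- push_rib: The cover's push rib (see rib_face) as a solid; its origin lies on the worktop plane at the carrier's mid plane, 125 mm to -u of its outer face.
- handle: The lever's flat handle with its paddle (see lever and lever_tip); origin on pin A, its y axis runs along the handle to the tip, z is its upper side.
- loop_grip (a point): Centre of the round black grip of the loop's bail: 9 mm thick, parallel to the bar, 36 mm from the bar's centre on the loop's upper side, 42 mm clear between the bail's two 6 mm wires. Pinch it from above with the fingers closing along the carrier (along u), between the wires: the loop can turn about the grip between the fingers, and the lever follows as it is moved.
- cover_lip: The cover's leading edge, which meets the gasket (black rubber strip across the carrier at its latch end); moves with the cover. Origin on the worktop plane, 24 mm to -u of the edge.

How it is judged (in metres and radians):
On the way, in this order (a step that is already met when the one before it is completed fails the run):
1. the cover is pressed home: its leading edge bears on the gasket with more than 5 N (contact force between cover_lip and carrier above 5 N), for 0.05 s.
2. the loop's bar lies behind the keeper under its lip while the lever is still up (distance between loop_bar and keeper_seat below 0.006 m and value of joint lever above 0.4 rad), for 0.1 s.
At the end, for the whole second after the job is handed in: the cover is home and held on its gasket by the latch (edge on gasket with more than 10 N, cover reading below 9 mm), the loop's bar lies within 5 mm of its seat behind the keeper with the loop's springs stretched by more than 3 mm, and the lever stays flat (within 0.05 rad) (value of joint cover below 0.009 m and contact force between cover_lip and carrier above 10 N and value of joint lever below 0.05 rad and value of joint loop above 0.003 m and distance between loop_bar and keeper_seat below 0.005 m); the robot touches nothing.
It fails at once if the robot presses on the cover's push rib with more than 25 N (contact force between any of the fingers, the arm and push_rib above 25 N).
It fails at once if the robot presses on the lever's handle with more than 35 N (contact force between any of the fingers, the arm and handle above 35 N).
It fails at once if a thing beside the carrier is moved by more than 15 mm (distance of any of by_carton, by_battery, by_card, by_cap, by_tube from where it was at the start of the episode above 0.015 m).
It also fails if it takes over 72 s, if anything falls off the work surface, if the arm or the gripper's body presses on something with over 40 N, if the wrist force passes 120 N, or if a joint passes its speed limit or range.

## Working session

There is one attempt and no reset: what is moved stays moved. The work goes in short steps, Python scripts to look and compute and a tool call to move; the robot and the scene stay as the last step left them, time stands still between calls to the robot, and variables do not carry over. Pictures are saved under pics/ and viewed, at most 10 in all, crops included, and the job is handed in when it is done.

Besides the shell and the picture viewer there is one more tool, called after ">>>" in YAML: its name, and indented under it one key for each argument. servo_tool: Moves the arm, as the interface text tells. Its arguments: {"type":"object","properties":{"steps":{"type":"array"}},"required":["steps"]}

```bash
mkdir -p pics; ls; python3 - <<'E'
from bench import r
import cv2,numpy as np
s=r.sense(); print({k:np.round(v,4).tolist() for k,v in s.items()}, r.grip_depth)
for n in("scene","top"):
    c=r.camera(n); cv2.imwrite(f"pics/{n}0.png",c["pixels"][:,:,::-1]); print(n,c["fx"],c["fy"],c["cx"],c["cy"],np.round(c["camera_from_world"],4).tolist())
c=r.camera("wrist"); print({k:v for k,v in c.items() if k!="pixels"})
E
```

```text
pics
{'clock': 0.0, 'qpos': [66.8109, 18.4395, -4.0137, 83.1772, 1.2946, 78.5405, -3.2623], 'qd': [0.1241, 0.0385, -0.0255, -0.0168, -0.0121, -0.051, 0.0013], 'joint_torque': [-0.0001, -49.359, -0.3824, -31.4336, 0.0129, 0.0115, -0.0], 'eef_pos': [0.2641, -0.5933, 0.2302], 'tool_rot': [[0.9136, 0.4067, -0.0009], [0.4067, -0.9136, 0.0017], [-0.0001, -0.002, -1.0]], 'wrist_force': [0.1005, 0.2706, 0.0363], 'moment': [0.0258, 0.0348, 0.0085], 'grasp_force': 0.0, 'finger_gap': 0.9971} 0.0187
scene 403.9597797603509 403.9597797603509 317.27789157450036 201.6969795865737 [[-0.7953, -0.6061, 0.0076, 0.3668], [-0.2644, 0.3356, -0.9041, 0.279], [0.5454, -0.7211, -0.4272, 0.5388], [0.0, 0.0, 0.0, 1.0]]
top 490.6246209001846 490.6246209001846 318.8775378771519 197.0863554832607 [[-0.0168, -0.9998, -0.0133, -0.0894], [-0.9908, 0.0185, -0.1344, 0.5808], [0.1346, 0.011, -0.9908, 0.8492], [0.0, 0.0, 0.0, 1.0]]
{'fx': 309.70691628693146, 'fy': 309.70691628693146, 'cx': 324.7567145603779, 'cy': 198.13280002663475, 'tool_from_camera': array([[ 4.47672685e-04, -9.62914094e-01, -2.69807796e-01,
         6.95186251e-02],
       [ 9.99999873e-01,  3.68981416e-04,  3.42374178e-04,
         2.45337381e-04],
       [-2.30122858e-04, -2.69807915e-01,  9.62914137e-01,
        -1.43249521e-01],
       [ 0.00000000e+00,  0.00000000e+00,  0.00000000e+00,
         1.00000000e+00]])}
```

View pics/top0.png

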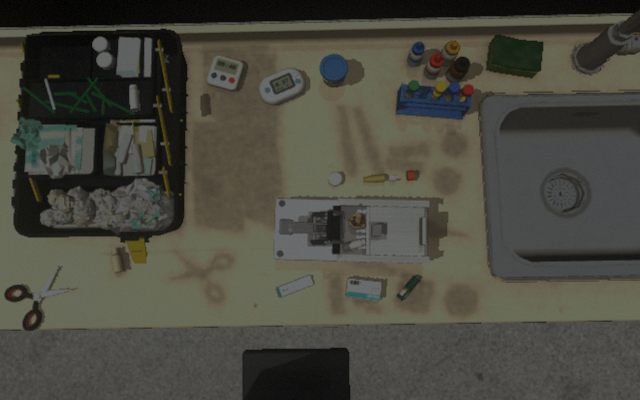

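View pics/scene0.png

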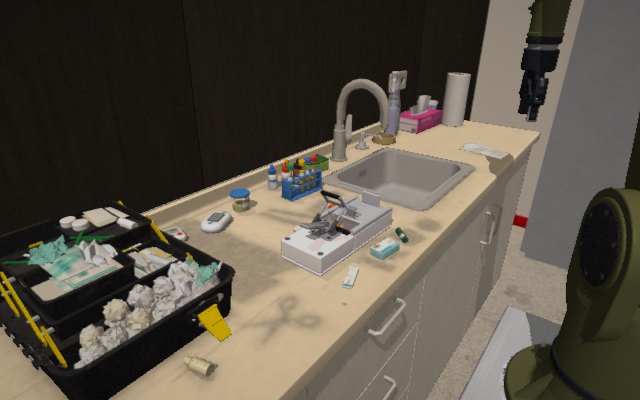

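The top view shows the carrier at x 274–428, y 198–262, with its latch end on the left, so u is roughly -y world. The small things lie just above it (y≈178) and below it (y≈288). I'll enlarge both views.

```bash
python3 - <<'E'
import cv2
a=cv2.imread("pics/top0.png")[185:275,262:442]; b=cv2.imread("pics/scene0.png")[180:280,270:405]
a=cv2.convertScaleAbs(a,alpha=1.6)
cv2.imwrite("pics/topc.png",cv2.resize(a,None,fx=4.4,fy=4.4,interpolation=cv2.INTER_CUBIC))
cv2.imwrite("pics/scenec.png",cv2.resize(b,None,fx=5.5,fy=5.5,interpolation=cv2.INTER_CUBIC))
E
```

```text
(no output)
```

View pics/topc.png

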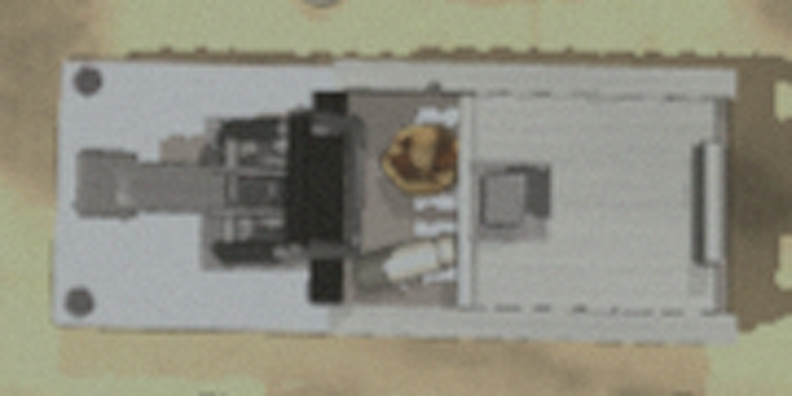

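View pics/scenec.png

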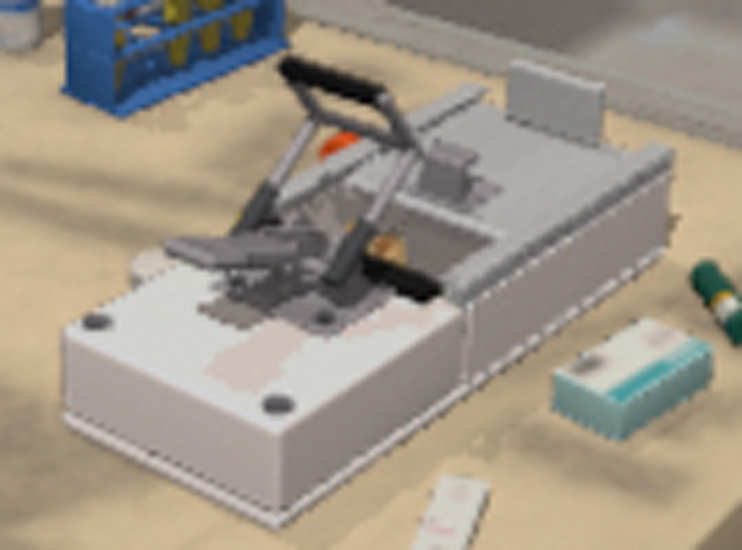

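Both crops are readable. In the top crop the latch-end corners are at (63,60) and (55,325), the rail ends at (736,70) and (736,340), and the rib's outer edge is at x≈722. The keeper spans x 483–525 and the paddle end is at x≈77. In the scene crop the grip runs from (292,68) to (378,98), and the rib top from (513,62) to (605,88). Next I'll fit the pose and joints to both views.

```bash
cat > fit.py <<'E'
import numpy as np
from scipy.optimize import least_squares
CAM={"s":(403.96,317.278,201.697,np.array([[-0.7953,-0.6061,0.0076,0.3668],[-0.2644,0.3356,-0.9041,0.279],[0.5454,-0.7211,-0.4272,0.5388]])),
"t":(490.625,318.878,197.086,np.array([[-0.0168,-0.9998,-0.0133,-0.0894],[-0.9908,0.0185,-0.1344,0.5808],[0.1346,0.011,-0.9908,0.8492]]))}
def proj(c,P):
    f,cx,cy,M=CAM[c]; p=M@np.append(P,1); return np.array([f*p[0]/p[2]+cx,f*p[1]/p[2]+cy])
def tocrop(c,p): return (p-[262,185])*4.4 if c=="t" else (p-[270,180])*5.5
def W(p,xc,u,z):  # mm, u from origin
    c,s=np.cos(p[2]),np.sin(p[2]); x,y=xc/1e3,-u/1e3
    return np.array([p[0]+c*x-s*y,p[1]+s*x+c*y,z/1e3])
def pts(p):
    cov,q,ph=p[3]*1e3,p[4],p[5]; uA=-45
    L=lambda d,h:(uA-np.cos(q)*d+np.sin(q)*h,61+np.sin(q)*d+np.cos(q)*h)
    b=np.deg2rad(188)-q; B=np.array([uA+20*np.cos(b),61+20*np.sin(b)])
    bar=B+60*np.array([np.cos(ph),np.sin(ph)]); gr=bar+36*np.array([-np.sin(ph),np.cos(ph)])
    return L,B,bar,gr
if __name__=="__main__":
    def obs(p):
        L,B,bar,gr=pts(p); cov=p[3]*1e3; e=L(84,3.5); ri=72+cov-45+45-45; ro=ri+8
        return [("t",63,60,55,-137,45),("t",55,325,-55,-137,45),("t",736,70,55,137,54),("t",736,340,-55,137,54),
        ("s",65,335,55,-137,45),("s",280,430,-55,-137,45),("s",672,155,-55,137,54),
        ("t",722,142,24,80+cov,80),("t",722,265,-24,80+cov,80),("s",513,62,24,72+cov,80),("s",605,88,-24,72+cov,80),
        ("t",525,170,10,3.5+cov,70.5),("t",525,225,-10,3.5+cov,70.5),
        ("t",77,150,13,*e),("t",77,215,-13,*e),("s",165,240,13,*e),("s",218,262,-13,*e),
        ("s",292,68,21,*gr),("s",378,98,-21,*gr)]
    def res(p): return np.concatenate([(tocrop(o[0],proj(o[0],W(p,*o[3:])))-o[1:3])/5 for o in obs(p)])
    s=least_squares(res,[.57,-.15,0,.03,.2,.8],loss="soft_l1"); p=s.x
    print(np.round(p,4)); print(np.round(res(p).reshape(-1,2)*5,1).tolist())
    np.save("p.npy",p); L,B,bar,gr=pts(p)
    for n,v in dict(B=B,bar=bar,grip=gr,tip=L(72,3.5),rib=(80+p[3]*1e3,68),seat=(-1+p[3]*1e3,61)).items():
        w=W(p,0,*v); print(n,np.round(v,1),np.round(w,4),[np.round(tocrop(c,proj(c,w))) for c in "ts"])
    print([np.round(tocrop("t",proj("t",W(p,x,*gr)))) for x in(-21,21)])
E
python3 fit.py
```

```text
[ 0.5164 -0.1568 -0.0393  0.0461  0.3227  0.6231]
[[-2.6, 0.3], [-4.0, 6.7], [1.9, 1.3], [4.1, 7.2], [-9.2, -10.7], [-1.2, -3.2], [1.1, -8.9], [2.4, -0.6], [3.2, 0.5], [-10.9, -4.1], [-11.1, -1.3], [-0.8, 5.1], [-1.1, 1.1], [2.5, 3.6], [0.3, 6.2], [-5.3, -0.5], [-4.6, -0.2], [-0.0, -1.4], [0.5, -2.1]]
B [-64.7  64.6] [ 0.5189 -0.0922  0.0646] [array([233., 195.]), array([287., 255.])]
bar [-15.9  99.7] [ 0.517  -0.1409  0.0997] [array([360., 192.]), array([366., 132.])]
grip [-36.9 128.9] [ 0.5178 -0.1199  0.1289] [array([305., 185.]), array([335.,  81.])]
tip [-112.2   87.2] [ 0.5208 -0.0448  0.0872] [array([109., 189.]), array([207., 248.])]
rib [126.1  68. ] [ 0.5114 -0.2828  0.068 ] [array([719., 205.]), array([555.,  91.])]
seat [45.1 61. ] [ 0.5146 -0.2019  0.061 ] [array([510., 202.]), array([450., 167.])]
[array([304., 242.]), array([306., 128.])]
```

Residuals are about 2 px and the two views agree. The fit puts the carrier at (0.516,-0.157) with yaw -2.3°, the cover open by about 46 mm, the lever at 0.32 rad and the loop at 36°. I'll shut the fingers and move behind the rib.

>>> servo_tool:
  steps: [-1,0.333,-0.143,0.08,0,0,26.2,-1,0.333,-0.143,0.08,0,0,26.2,-1,0.333,-0.143,0.08,0,0,26.2,-1,0.333,-0.143,0.08,0,0,26.2,-1,0.333,-0.143,0.08,0,0,26.2,-1,0.333,-0.143,0.08,0,0,26.2,-1,0.333,-0.143,0.08,0,0,26.2,-1,0.333,-0.143,0.08,0,0,26.2,-1,0.333,-0.143,0.13,0,0,26.2,-1,0.333,-0.143,0.17,0,0,26.2,-1,0.333,-0.143,0.17,0,0,26.2,-1,0.333,-0.143,0.17,0,0,26.2]

```text
clock: 1.65
eef_pos: [0.5107, -0.3296, 0.0631]
tool_rot: [[0.999, -0.04, 0.002], [-0.04, -0.999, -0.002], [0.002, 0.002, -1.0]]
wrist_force: [0.4, 0.4, 0.5]
finger_gap: -0.0
grasp_force: 0.0
```

>>> servo_tool:
  steps: [-1,0,-0.01,0,0,0,0,-1,0,-0.02,0,0,0,0,-1,0,-0.024,0,0,0,0,-1,0,-0.028,0,0,0,0,-1,0,-0.032,0,0,0,0,-1,0,-0.036,0,0,0,0,-1,0,-0.04,0,0,0,0,-1,0,-0.044,0,0,0,0,-1,0,-0.048,0,0,0,0,-1,0,-0.052,0,0,0,0,-1,0,-0.056,0,0,0,0,-1,0,-0.06,0,0,0,0]

```text
clock: 3.15
eef_pos: [0.5128, -0.2675, 0.0614]
tool_rot: [[0.999, -0.038, 0.0], [-0.038, -0.999, -0.0], [0.0, 0.0, -1.0]]
wrist_force: [0.8, -2.1, -1.1]
finger_gap: 0.001
grasp_force: 1.4
```

>>> servo_tool:
  steps: [-1,0,-0.002,0,0,0,0,-1,0,-0.004,0,0,0,0,-1,0,-0.005,0,0,0,0,-1,0,-0.006,0,0,0,0,-1,0,-0.007,0,0,0,0]

```text
clock: 3.78
eef_pos: [0.513, -0.2609, 0.0614]
tool_rot: [[0.999, -0.039, 0.0], [-0.039, -0.999, -0.0], [0.0, 0.0, -1.0]]
wrist_force: [1.0, -2.0, 0.3]
finger_gap: 0.001
grasp_force: 1.3
```

>>> servo_tool:
  steps: [-1,0,-0.001,0,0,0,0,-1,0,-0.002,0,0,0,0,-1,0,-0.003,0,0,0,0]

```text
clock: 4.15
eef_pos: [0.5132, -0.2578, 0.0614]
tool_rot: [[0.999, -0.039, 0.0], [-0.039, -0.999, -0.0], [0.0, 0.0, -1.0]]
wrist_force: [2.2, -2.4, -0.7]
finger_gap: -0.0
grasp_force: 1.3
```

>>> servo_tool:
  steps: [-1,0,-0.001,0,0,0,0,-1,0,-0.002,0,0,0,0,-1,0,-0.0025,0,0,0,0]

```text
clock: 4.53
eef_pos: [0.5133, -0.2552, 0.0613]
tool_rot: [[0.999, -0.038, 0.0], [-0.038, -0.999, -0.0], [0.0, 0.0, -1.0]]
wrist_force: [2.4, -3.1, 0.9]
finger_gap: 0.001
grasp_force: 1.3
```

>>> servo_tool:
  steps: [-1,0,-0.001,0,0,0,0,-1,0,-0.0015,0,0,0,0,-1,0,-0.002,0,0,0,0]

```text
clock: 4.9
eef_pos: [0.5133, -0.2533, 0.0613]
tool_rot: [[0.999, -0.038, 0.0], [-0.038, -0.999, -0.0], [0.0, 0.0, -1.0]]
wrist_force: [1.8, -2.1, -0.5]
finger_gap: 0.001
grasp_force: 1.3
```

>>> servo_tool:
  steps: [-1,0,-0.001,0,0,0,0,-1,0,-0.0015,0,0,0,0,-1,0,-0.002,0,0,0,0]

```text
clock: 5.28
eef_pos: [0.5134, -0.2513, 0.0613]
tool_rot: [[0.999, -0.038, 0.0], [-0.038, -0.999, -0.0], [0.0, 0.0, -1.0]]
wrist_force: [2.3, -2.6, 0.2]
finger_gap: 0.002
grasp_force: 1.3
```

>>> servo_tool:
  steps: [-1,0,-0.001,0,0,0,0,-1,0,-0.0015,0,0,0,0,-1,0,-0.002,0,0,0,0]

```text
clock: 5.65
eef_pos: [0.5134, -0.2497, 0.0613]
tool_rot: [[0.999, -0.039, 0.0], [-0.039, -0.999, -0.001], [0.0, 0.001, -1.0]]
wrist_force: [1.9, -3.6, 0.1]
finger_gap: 0.003
grasp_force: 1.9
```

>>> servo_tool:
  steps: [-1,0,-0.0005,0,0,0,0,-1,0,-0.001,0,0,0,0,-1,0,-0.001,0,0,0,0]

```text
clock: 6.02
eef_pos: [0.5134, -0.2496, 0.0614]
tool_rot: [[0.999, -0.039, 0.0], [-0.039, -0.999, -0.002], [0.001, 0.002, -1.0]]
wrist_force: [1.9, -5.0, -0.3]
finger_gap: -0.001
grasp_force: 2.6
```

Now it's on the gasket, and the force rises without travel. I'll build up to firm.

>>> servo_tool:
  steps: [-1,0,-0.001,0,0,0,0,-1,0,-0.002,0,0,0,0,-1,0,-0.002,0,0,0,0]

```text
clock: 6.4
eef_pos: [0.5134, -0.2495, 0.0615]
tool_rot: [[0.999, -0.04, 0.001], [-0.04, -0.999, -0.004], [0.001, 0.004, -1.0]]
wrist_force: [2.9, -9.3, -2.2]
finger_gap: -0.002
grasp_force: 4.3
```

>>> servo_tool:
  steps: [-1,0,-0.001,0,0,0,0,-1,0,-0.002,0,0,0,0,-1,0,-0.002,0,0,0,0,-1,0,-0.002,0,0,0,0]

```text
clock: 6.9
eef_pos: [0.5134, -0.2494, 0.0615]
tool_rot: [[0.999, -0.041, 0.002], [-0.041, -0.999, -0.006], [0.002, 0.006, -1.0]]
wrist_force: [3.5, -12.2, -3.4]
finger_gap: -0.001
grasp_force: 5.9
```

The cover is firmly home: 12 N total, roughly 10 N of it on the gasket. I'll back off, rise and go above the loop's grip with the fingers half open.

>>> servo_tool:
  steps: [-1,0,0.015,0,0,0,0,-1,0,0.02,0,0,0,0,-1,0,0.02,-0.06,0,0,0,0,0,0.02,-0.12,0,0,0,0,0,-0.02,-0.14,0,0,0,0,0,-0.07,-0.14,0,0,0,0,0,-0.124,-0.14,0,0,0,0,0,-0.124,-0.14,0,0,0,0,0,-0.124,-0.14,0,0,0]

```text
clock: 8.02
eef_pos: [0.5179, -0.1202, 0.201]
tool_rot: [[0.999, -0.037, -0.001], [-0.037, -0.999, -0.0], [-0.001, 0.0, -1.0]]
wrist_force: [-0.6, -0.9, 0.4]
finger_gap: 0.502
grasp_force: 0.0
```

```bash
python3 - <<'E'
from bench import r
import cv2,numpy as np
s=r.sense(); print(s["clock"],s["eef_pos"],s["wrist_force"],s["finger_gap"])
ims={n:r.camera(n) for n in("wrist","scene")}
w=cv2.convertScaleAbs(ims["wrist"]["pixels"][:,:,::-1],alpha=1.3); sc=ims["scene"]["pixels"][:,:,::-1][170:280,270:405]
cv2.imwrite("pics/w1full.png",ims["wrist"]["pixels"][:,:,::-1])
cv2.imwrite("pics/w1.png",cv2.resize(w[60:400,120:540],None,fx=1.75,fy=1.75,interpolation=cv2.INTER_CUBIC))
cv2.imwrite("pics/s1.png",cv2.resize(sc,None,fx=5,fy=5,interpolation=cv2.INTER_CUBIC))
np.savez("w1.npz",pos=s["eef_pos"],rot=s["tool_rot"])
E
```

```text
8.025 [ 0.5179118  -0.12023305  0.20102525] [-0.5725031  -0.91112525  0.40379063] 0.5023950056151133
```

View pics/w1.png

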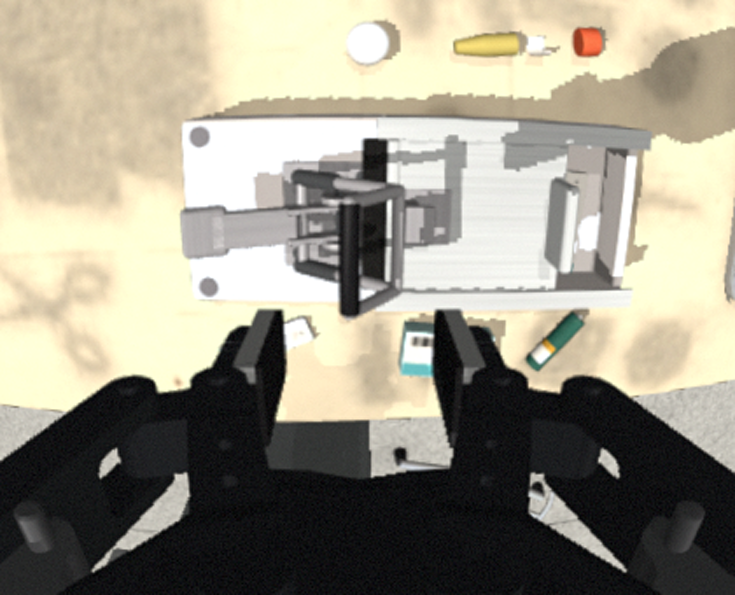

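The wrist view is clear: the grip runs from (349,200) to (349,312), the bar is at x≈397, and the carrier's latch corners are at (183,122) and (190,298). The rails end at (650,131) and (632,303), and the paddle end is at x≈183, y 210–255. I'll refit with this view added.

```bash
cat > fit2.py <<'E'
import numpy as np
from fit import *
T=np.array([[4.47672685e-04,-9.62914094e-01,-2.69807796e-01,6.95186251e-02],[9.99999873e-01,3.68981416e-04,3.42374178e-04,2.45337381e-04],[-2.30122858e-04,-2.69807915e-01,9.62914137e-01,-1.43249521e-01],[0,0,0,1]])
def wproj(P,pos,rot):
    c=(np.linalg.inv(T)@np.append(rot.T@(P-pos),1))[:3]; th=np.arctan2(np.hypot(c[0],c[1]),c[2]); d=c[:2]/np.hypot(c[0],c[1])
    return np.array([324.757,198.133])+309.707*th*d
if __name__=="__main__":
    d=np.load("w1.npz")
    wp=lambda P:(wproj(P,d["pos"],d["rot"])-[120,60])*1.75
    def obs(p):
        L,B,bar,gr=pts(p); cov=p[3]*1e3; e=L(84,3.5)
        return [("t",63,60,55,-137,45),("t",55,325,-55,-137,45),("t",736,70,55,137,54),("t",736,340,-55,137,54),
        ("s",65,335,55,-137,45),("s",280,430,-55,-137,45),("s",672,155,-55,137,54),
        ("t",77,150,13,*e),("t",77,215,-13,*e),("s",165,240,13,*e),("s",218,262,-13,*e),
        ("s",292,68,21,*gr),("s",378,98,-21,*gr),
        ("w",183,122,55,-137,45),("w",190,298,-55,-137,45),("w",650,131,55,137,54),("w",632,303,-55,137,54),
        ("w",349,200,21,*gr),("w",349,312,-21,*gr),("w",183,210,13,*e),("w",185,255,-13,*e),
        ("w",577,182,24,80+cov,80),("w",571,272,-24,80+cov,80)]
    def res(p):
        o_=[]
        for o in obs(p):
            P=W(p,*o[3:]); o_.append((wp(P)-o[1:3])/2 if o[0]=="w" else (tocrop(o[0],proj(o[0],P))-o[1:3])/5)
        return np.concatenate(o_)
    p0=np.load("p.npy"); p0[3]=.004
    p=least_squares(res,p0,loss="soft_l1").x; np.save("p2.npy",p)
    print(np.round(p,4)); print(np.round(res(p).reshape(-1,2),1).tolist())
    L,B,bar,gr=pts(p)
    for n,v in dict(B=B,bar=bar,grip=gr,tip=L(72,3.5),rib=(80+p[3]*1e3,68),seat=(-1+p[3]*1e3,61)).items():
        w=W(p,0,*v); print(n,np.round(v,1),np.round(w,4),np.round(wp(w)))
    print(wp(W(p,24,*gr)),wp(W(p,-24,*bar)),wp(W(p,24,*bar)),wp(W(p,10,3.5+p[3]*1e3,70.5)))
    print("rib contact u:", [ (np.array([.5134,-.2495])-p[:2])@np.array([np.sin(p[2]),-np.cos(p[2])])])
E
python3 fit2.py
```

```text
[ 0.5182 -0.1569 -0.0364 -0.0015  0.3117  0.6701]
[[-0.6, -0.6], [-0.7, 0.6], [0.3, -0.8], [0.9, 0.3], [-2.4, -2.4], [-0.8, -1.0], [-0.6, -2.1], [0.4, 0.0], [-0.0, 0.5], [-1.8, 0.1], [-1.6, 0.2], [-1.7, -0.5], [-1.6, -0.6], [-1.0, -0.4], [2.2, 2.4], [1.1, -0.7], [-0.2, 0.7], [0.1, 5.1], [0.4, -2.7], [-0.4, -0.0], [0.7, 2.5], [0.6, 1.9], [-0.7, 0.5]]
B [-64.7  64.4] [ 0.5205 -0.0923  0.0644] [305. 222.]
bar [-17.7 101.7] [ 0.5188 -0.1393  0.1017] [398. 241.]
grip [-40.  129.9] [ 0.5196 -0.1169  0.1299] [349. 260.]
tip [-112.5   86.4] [ 0.5223 -0.0446  0.0864] [208. 233.]
rib [78.5 68. ] [ 0.5153 -0.2354  0.068 ] [566. 225.]
seat [-2.5 61. ] [ 0.5183 -0.1545  0.061 ] [421. 221.]
[349.12817438 202.97110497] [397.31936821 289.57804294] [399.29348506 190.5285151 ] [432.20962599 206.5078872 ]
rib contact u: [np.float64(0.09266383739693042)]
```

View pics/s1.png

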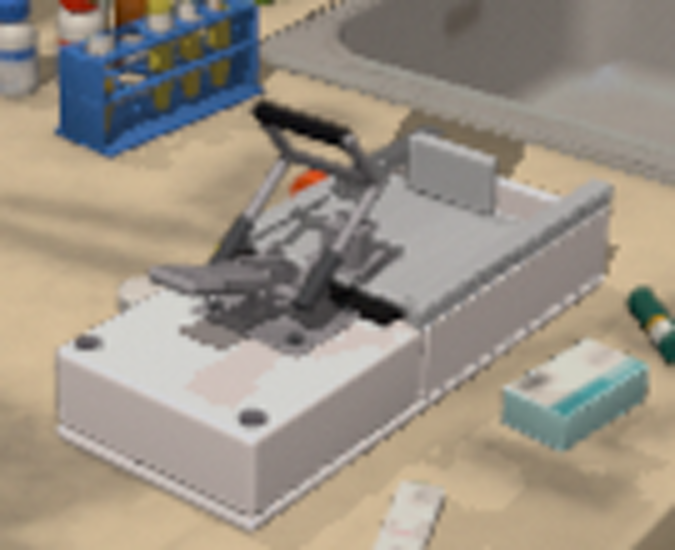

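The fit agrees with the scene view: grip at (0.5196,-0.1169,0.130), bar about 45 mm toward latch/up, and the cover reading near 0. I'll descend and pinch the grip.

>>> servo_tool:
  steps: [0,0.0015,-0.0035,0.03,0,0,0,0,0.0015,-0.0035,0.06,0,0,0,0,0.0015,-0.0035,0.087,0,0,0,0,0.0015,-0.0035,0.087,0,0,0,0,0.0015,-0.0035,0.087,0,0,0,-0.6,0.0015,-0.0035,0.087,0,0,0,-0.6,0.0015,-0.0035,0.087,0,0,0,-1,0.0015,-0.0035,0.087,0,0,0,-1,0.0015,-0.0035,0.087,0,0,0,-1,0.0015,-0.0035,0.087,0,0,0,-1,0.0015,-0.0035,0.087,0,0,0]

```text
clock: 9.5
eef_pos: [0.5203, -0.1171, 0.1145]
tool_rot: [[0.999, -0.038, 0.001], [-0.038, -0.999, -0.0], [0.001, 0.0, -1.0]]
wrist_force: [0.8, -0.3, 2.0]
finger_gap: 0.077
grasp_force: 58.5
```

Gripped. Now compute the grip's waypoints.

```bash
cat > ik.py <<'E'
import numpy as np
def grip(bu,bz):  # bar rel. A (mm) -> q, phi, grip
    d=np.hypot(bu,bz); a=np.arctan2(bz,bu)+np.arccos((400+d*d-3600)/(40*d)); B=20*np.array([np.cos(a),np.sin(a)])
    ph=np.arctan2(bz-B[1],bu-B[0]); return np.deg2rad(188)-a,ph,np.array([bu,bz])+36*np.array([-np.sin(ph),np.cos(ph)])
def gq(q,ph):
    a=np.deg2rad(188)-q; b=20*np.array([np.cos(a),np.sin(a)])+60*np.array([np.cos(ph),np.sin(ph)]); return b,b+36*np.array([-np.sin(ph),np.cos(ph)])
E
python3 - <<'E'
import numpy as np
from ik import *
p=np.load("p2.npy"); b0,g0=gq(p[4],p[5]); print(b0,g0)
for b in [b0,(35,42),(42,40),(50,35),(56,28),(57,20),(57,10),(56,0),(50,0),(46,0),(44,0),(42,0)]:
    q,ph,g=grip(*b); print(np.round(b,1),round(q,2),round(np.rad2deg(ph),1),"dy,dz mm",np.round([g[0]-g0[0],-(g[1]-g0[1])],1))
E
```

```text
[27.32012374 40.6882617 ] [ 4.96131375 68.90321546]
[27.3 40.7] 0.31 38.4 dy,dz mm [ 0. -0.]
[35 42] 0.74 30.8 dy,dz mm [11.6 -4. ]
[42 40] 1.02 24.2 dy,dz mm [22.3 -3.9]
[50 35] 1.32 16.0 dy,dz mm [35.1 -0.7]
[56 28] 1.54 7.9 dy,dz mm [46.1  5.2]
[57 20] 1.56 0.2 dy,dz mm [51.9 12.9]
[57 10] 1.6 -9.5 dy,dz mm [58.  23.4]
[56  0] 1.68 -19.5 dy,dz mm [63. 35.]
[50  0] 1.35 -18.2 dy,dz mm [56.3 34.7]
[46  0] 1.08 -15.6 dy,dz mm [50.7 34.2]
[44  0] 0.91 -13.4 dy,dz mm [47.4 33.9]
[42  0] 0.69 -10.0 dy,dz mm [43.3 33.4]
```

>>> servo_tool:
  steps: [-1,0,0.006,-0.0025,0,0,0,-1,0,0.0115,-0.004,0,0,0,-1,0,0.017,-0.004,0,0,0,-1,0,0.0223,-0.0039,0,0,0,-1,0,0.0285,-0.0025,0,0,0,-1,0,0.035,-0.0007,0,0,0,-1,0,0.0405,0.002,0,0,0,-1,0,0.046,0.0052,0,0,0,-1,0,0.049,0.009,0,0,0,-1,0,0.052,0.013,0,0,0,-1,0,0.052,0.013,0,0,0]

```text
clock: 10.88
eef_pos: [0.5179, -0.1702, 0.1012]
tool_rot: [[0.999, -0.039, 0.0], [-0.039, -0.999, -0.001], [0.0, 0.001, -1.0]]
wrist_force: [0.8, -0.2, 1.7]
finger_gap: 0.074
grasp_force: 58.7
```

```bash
cat > look.py <<'E'
from bench import r
import cv2,numpy as np,sys
n=sys.argv[1]; s=r.sense(); w=r.camera("wrist")["pixels"]; c=r.camera("scene")["pixels"]
w=cv2.convertScaleAbs(w,alpha=1.3)[70:290,170:490,::-1]; c=c[170:280,270:405,::-1]
a=cv2.resize(w,(780,536),interpolation=cv2.INTER_CUBIC); cv2.imwrite(f"pics/w{n}.png",a)
cv2.imwrite(f"pics/s{n}.png",cv2.resize(c,None,fx=5,fy=5,interpolation=cv2.INTER_CUBIC))
both=np.hstack([cv2.resize(w,(400,275),interpolation=cv2.INTER_CUBIC),cv2.resize(c,(400,326),interpolation=cv2.INTER_CUBIC)[:275]])
cv2.imwrite(f"pics/b{n}.png",cv2.resize(both,(800,275)))
np.savez(f"w{n}.npz",pos=s["eef_pos"],rot=s["tool_rot"]); print(s["eef_pos"],s["wrist_force"])
E
python3 look.py 2
```

```text
[ 0.51794266 -0.17015485  0.10124341] [ 0.79059145 -0.22345655  1.72449006]
```

View pics/s2.png

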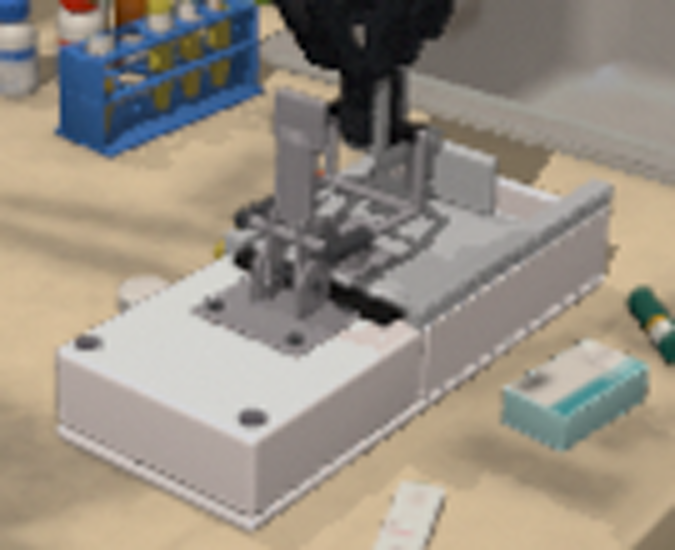

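The lever stands upright and the loop is level, with the bar beyond the keeper, all as modelled. Next I'll compute the lowering and hooking legs from here.

```bash
python3 - <<'E'
import numpy as np
from ik import *
g0=grip(57,20)[2]
for b in [(57,15),(57,10),(57,5),(56.5,2),(56.5,-1.5),(50,-1.5),(47,-1.5),(45,-1.5),(43,-1.5),(41,-1.5)]:
    q,ph,g=grip(*b); print(b,round(q,2),np.round([g[0]-g0[0],-(g[1]-g0[1])],1))
E
```

```text
(57, 15) 1.57 [3.  5.1]
(57, 10) 1.6 [ 6.1 10.5]
(57, 5) 1.66 [ 9.1 16.1]
(56.5, 2) 1.67 [10.4 19.7]
(56.5, -1.5) 1.73 [12.5 23.9]
(50, -1.5) 1.38 [ 5.4 23.7]
(47, -1.5) 1.19 [ 1.4 23.3]
(45, -1.5) 1.03 [-1.6 23. ]
(43, -1.5) 0.84 [-5.2 22.6]
(41, -1.5) 0.57 [-10.  22.]
```

>>> servo_tool:
  steps: [-1,0,0.0015,0.0025,0,0,0,-1,0,0.003,0.005,0,0,0,-1,0,0.0045,0.008,0,0,0,-1,0,0.006,0.0105,0,0,0,-1,0,0.0075,0.0135,0,0,0,-1,0,0.009,0.016,0,0,0,-1,0,0.0104,0.0197,0,0,0,-1,0,0.0115,0.022,0,0,0,-1,0,0.0125,0.024,0,0,0,-1,0,0.0125,0.024,0,0,0]

```text
clock: 12.22
eef_pos: [0.5174, -0.1814, 0.0767]
tool_rot: [[0.999, -0.038, -0.0], [-0.038, -0.999, 0.0], [-0.0, -0.0, -1.0]]
wrist_force: [2.4, 1.8, -1.4]
finger_gap: 0.074
grasp_force: 60.9
```

```bash
python3 look.py 3
```

```text
[ 0.51736491 -0.18136771  0.07671309] [ 2.42962095  1.75902252 -1.37528875]
```

View pics/b3.png

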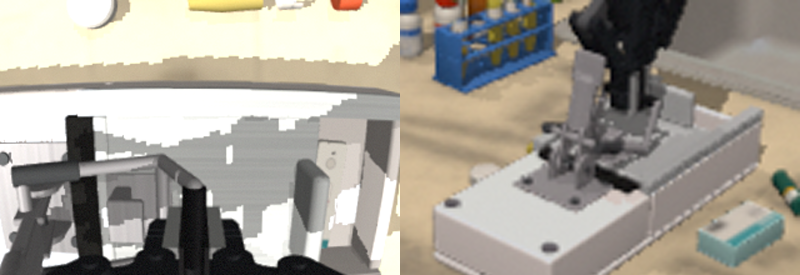

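>>> servo_tool:
  steps: [-1,0,-0.0025,0,0,0,0,-1,0,-0.005,0,0,0,0,-1,0,-0.007,-0.0002,0,0,0,-1,0,-0.009,-0.0004,0,0,0,-1,0,-0.011,-0.0006,0,0,0,-1,0,-0.0125,-0.0008,0,0,0,-1,0,-0.014,-0.0009,0,0,0,-1,0,-0.014,-0.0009,0,0,0]

```text
clock: 13.32
eef_pos: [0.5181, -0.1671, 0.0783]
tool_rot: [[0.999, -0.038, 0.0], [-0.038, -0.999, 0.0], [0.0, -0.0, -1.0]]
wrist_force: [5.2, -1.1, -2.0]
finger_gap: 0.075
grasp_force: 60.7
```

>>> servo_tool:
  steps: [-1,0.0005,-0.001,0,0,0,0,-1,0.001,-0.002,-0.0002,0,0,0,-1,0.001,-0.003,-0.0003,0,0,0,-1,0.001,-0.003,-0.0003,0,0,0]

```text
clock: 13.82
eef_pos: [0.5185, -0.1663, 0.0788]
tool_rot: [[0.999, -0.039, -0.001], [-0.039, -0.999, -0.002], [-0.001, 0.002, -1.0]]
wrist_force: [-5.0, -6.2, 4.6]
finger_gap: 0.076
grasp_force: 61.0
```

```bash
python3 look.py 4
```

```text
[ 0.51851845 -0.16630663  0.07875652] [-4.95749828 -6.19423218  4.58931658]
```

View pics/w4.png

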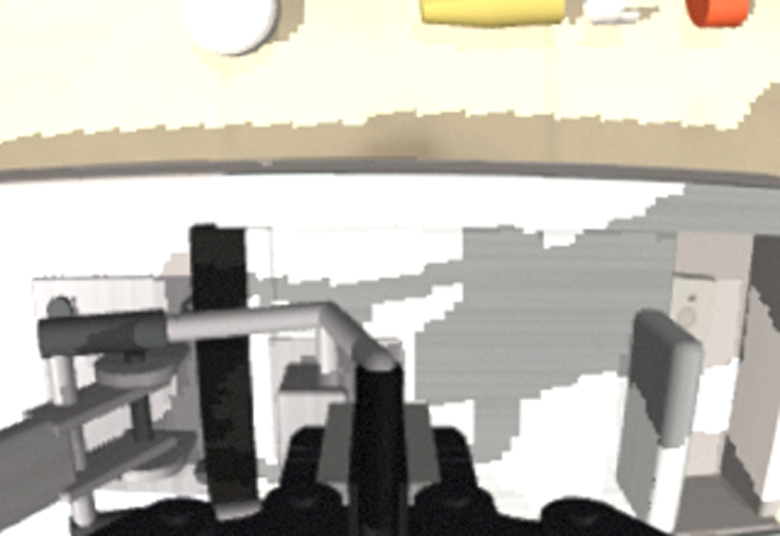

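The pull stopped with 6 N where the model puts the bar at 43.8 mm, i.e. on its seat; catching the lip's front would have stopped it about 7 mm earlier. In the view the bar (x≈335) runs under the lip. I'll ease off, open and rise.

>>> servo_tool:
  steps: [-1,0,0.0015,0,0,0,0,-1,0,0.0015,0,0,0,0,-0.4,0,0.0015,0,0,0,0,-0.2,0,0.0015,0,0,0,0,-0.2,0,0.0015,0,0,0,0,-0.2,0,0.0015,0,0,0,0,-0.2,0,0.0015,-0.02,0,0,0,-0.2,0,0.0015,-0.05,0,0,0,-0.2,0,0.0015,-0.1,0,0,0,-0.2,0,0.0015,-0.12,0,0,0,-1,0,0.0015,-0.12,0,0,0]

```text
clock: 15.3
eef_pos: [0.5203, -0.1662, 0.2003]
tool_rot: [[0.999, -0.038, 0.004], [-0.038, -0.999, -0.001], [0.004, 0.001, -1.0]]
wrist_force: [-0.7, -0.3, -0.5]
finger_gap: 0.202
grasp_force: 0.0
```

```bash
python3 look.py 5
```

```text
[ 0.52028751 -0.16616692  0.20030858] [-0.66150249 -0.25764752 -0.45631512]
```

View pics/b5.png

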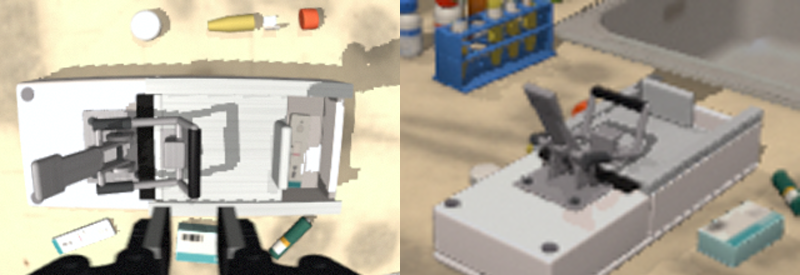

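The bar is hooked under the lip, the loop is level and the lever is up at about 0.9–1 rad. Now I'll close the fingers, go above and on the u side of the lever, and start down its arc.

>>> servo_tool:
  steps: [-1,-0.0025,-0.03,0,0,0,0,-1,-0.0025,-0.0556,0,0,0,0,-1,-0.0025,-0.0556,0.03,0,0,0,-1,-0.0025,-0.0556,0.069,0,0,0,-1,-0.0025,-0.0556,0.069,0,0,0,-1,-0.0025,-0.0625,0.071,0,0,0,-1,-0.0025,-0.0692,0.0735,0,0,0,-1,-0.0025,-0.0755,0.077,0,0,0,-1,-0.0025,-0.0817,0.0807,0,0,0,-1,-0.0025,-0.0817,0.0807,0,0,0]

```text
clock: 16.65
eef_pos: [0.5198, -0.0836, 0.1178]
tool_rot: [[0.999, -0.037, 0.0], [-0.037, -0.999, -0.0], [0.0, 0.0, -1.0]]
wrist_force: [0.4, -0.2, -0.2]
finger_gap: 0.0
grasp_force: 0.1
```

>>> servo_tool:
  steps: [-1,0,-0.003,0.0023,0,0,0,-1,0,-0.0057,0.0046,0,0,0,-1,0,-0.0083,0.007,0,0,0,-1,0,-0.0108,0.0095,0,0,0,-1,0,-0.0108,0.0095,0,0,0]

```text
clock: 17.27
eef_pos: [0.5202, -0.0732, 0.1081]
tool_rot: [[0.999, -0.038, 0.0], [-0.038, -0.999, 0.0], [0.0, -0.0, -1.0]]
wrist_force: [1.1, -0.4, 1.1]
finger_gap: 0.001
grasp_force: 0.5
```

>>> servo_tool:
  steps: [-1,0,-0.0025,0.0027,0,0,0,-1,0,-0.0048,0.0056,0,0,0,-1,0,-0.0069,0.0085,0,0,0,-1,0,-0.0087,0.0115,0,0,0,-1,0,-0.0087,0.0115,0,0,0]

```text
clock: 17.9
eef_pos: [0.5202, -0.0645, 0.0963]
tool_rot: [[0.999, -0.038, -0.001], [-0.038, -0.999, 0.0], [-0.001, -0.0, -1.0]]
wrist_force: [0.4, -0.3, 1.0]
finger_gap: 0.001
grasp_force: 0.4
```

>>> servo_tool:
  steps: [-1,0,-0.0018,0.0032,0,0,0,-1,0,-0.0034,0.0064,0,0,0,-1,0,-0.005,0.0097,0,0,0,-1,0,-0.0063,0.013,0,0,0,-1,0,-0.0063,0.013,0,0,0]

```text
clock: 18.52
eef_pos: [0.5203, -0.0584, 0.0832]
tool_rot: [[0.999, -0.038, -0.001], [-0.038, -0.999, -0.0], [-0.001, 0.0, -1.0]]
wrist_force: [0.2, -0.5, -0.4]
finger_gap: 0.001
grasp_force: 0.0
```

Low forces fit a small gasket reading (expected about 1–2 N at the tip). I'll continue over the toggle point to the stop.

>>> servo_tool:
  steps: [-1,0,-0.0015,0.004,0,0,0,-1,0,-0.0025,0.0075,0,0,0,-1,0,-0.003,0.0105,0,0,0,-1,0,-0.0035,0.0135,0,0,0,-1,0,-0.004,0.016,0,0,0,-1,0,-0.004,0.016,0,0,0]

```text
clock: 19.27
eef_pos: [0.5207, -0.0544, 0.0675]
tool_rot: [[0.999, -0.038, -0.001], [-0.038, -0.999, 0.0], [-0.001, -0.0, -1.0]]
wrist_force: [-0.2, -0.1, 0.2]
finger_gap: -0.004
grasp_force: 0.0
```

>>> servo_tool:
  steps: [-1,0,0,0.001,0,0,0,-1,0,0,0.002,0,0,0,-1,0,0,0.003,0,0,0,-1,0,0,0.003,0,0,0]

```text
clock: 19.77
eef_pos: [0.5209, -0.0545, 0.0648]
tool_rot: [[0.999, -0.039, -0.0], [-0.039, -0.999, -0.0], [-0.0, 0.0, -1.0]]
wrist_force: [0.4, 0.2, -0.1]
finger_gap: 0.001
grasp_force: 0.0
```

>>> servo_tool:
  steps: [-1,0,0,0.001,0,0,0,-1,0,0,0.002,0,0,0,-1,0,0,0.003,0,0,0,-1,0,0,0.003,0,0,0]

```text
clock: 20.27
eef_pos: [0.5212, -0.0545, 0.0644]
tool_rot: [[0.999, -0.039, 0.0], [-0.039, -0.999, -0.001], [0.0, 0.001, -1.0]]
wrist_force: [-7.3, 0.3, 18.0]
finger_gap: 0.002
grasp_force: 8.8
```

A hard stop at z = 64.4 mm means the lever is flat (64.5 mm by the text). I'll withdraw upward, then check by image code, since the picture allowance is used up.

>>> servo_tool:
  steps: [-1,0,0,-0.005,0,0,0,-1,0,0,-0.03,0,0,0,-1,0,0,-0.08,0,0,0,-1,0,0,-0.13,0,0,0,-1,0,0.04,-0.14,0,0,0,-1,0,0.07,-0.14,0,0,0,-1,0,0.07,-0.14,0,0,0,-1,0,0.07,-0.14,0,0,0]

```text
clock: 21.28
eef_pos: [0.5181, -0.1236, 0.2015]
tool_rot: [[0.999, -0.038, -0.0], [-0.038, -0.999, 0.001], [-0.0, -0.001, -1.0]]
wrist_force: [0.4, 0.2, -0.5]
finger_gap: -0.003
grasp_force: 0.0
```

```bash
cat look.py >/dev/null; python3 look.py 6; python3 - <<'E'
import numpy as np,cv2
from fit2 import *; from fit import *; from ik import *
p=np.load("p2.npy"); d=np.load("w6.npz")
im=cv2.imread("pics/w6.png",0)  # crop 170..490,70..290 scaled 2.4375
wp=lambda P:(wproj(P,d["pos"],d["rot"])-[170,70])*2.4375
# hypotheses for grip: bar seated (44,0) lever 0 ; print predicted positions and dark grip columns
cov=0; B=np.array([-19.8,-2.8])
for nm,b in dict(seated=(44,0),unhooked=(40,2),).items():
    ph=np.arctan2(b[1]-B[1],b[0]-B[0]); g=np.array(b)+36*np.array([-np.sin(ph),np.cos(ph)])
    print(nm,[np.round(wp(W(p,x,v[0]-45,v[1]+61))).tolist() for v in(g,b) for x in(15,-15)])
for q in(0,.1,.3): 
    L=pts(np.r_[p[:4],q,0])[0]; print("paddle end q",q,[np.round(wp(W(p,x,*L(84,3.5)))).tolist() for x in(13,-13)])
gw=[wp(W(p,x,42.4-45,97)) for x in(15,-15)]
for c in gw:
    y,x=int(c[1]),int(c[0]); print("row",y,"x from",x-40,im[y-2:y+3,x-40:x+44:4].mean(0).astype(int).tolist())
L=pts(np.r_[p[:4],0,0])[0]; c=wp(W(p,0,*L(84,3.5))); y,x=int(c[1]),int(c[0]); print("paddle row",y,x-40,im[y-2:y+3,max(x-40,0):x+44:4].mean(0).astype(int).tolist())
E
```

```text
[ 0.51814417 -0.12358885  0.20146556] [ 0.37111148  0.23076998 -0.5204947 ]
seated [[468.0, 266.0], [465.0, 350.0], [461.0, 246.0], [459.0, 321.0]]
unhooked [[453.0, 267.0], [450.0, 352.0], [451.0, 247.0], [449.0, 323.0]]
paddle end q 0 [[132.0, 255.0], [138.0, 319.0]]
paddle end q 0.1 [[128.0, 260.0], [133.0, 325.0]]
paddle end q 0.3 [[124.0, 269.0], [130.0, 338.0]]
row 265 x from 427 [193, 115, 134, 134, 127, 120, 126, 43, 22, 32, 37, 32, 19, 55, 116, 122, 122, 127, 174, 237, 236]
row 350 x from 424 [206, 206, 186, 183, 181, 182, 169, 47, 31, 51, 36, 21, 20, 140, 243, 237, 236, 237, 236, 237, 236]
paddle row 287 94 [248, 248, 247, 248, 247, 248, 247, 247, 245, 218, 189, 214, 215, 210, 210, 208, 208, 203, 198, 197, 199]
```

The check matches: the grip is at x≈465 (predicted 468/465 for a seated bar) and the paddle end at x≈132, where flat is expected. Nothing is touching, so I'm handing in.

```bash
python3 -c "
from bench import r
print(r.job_done())"
```

```text
the job is handed in; nothing more can be done
None
```

I pressed the cover home (about 10 N on the gasket), hooked the loop's bar under the keeper's lip, pushed the lever flat to its stop (peak about 19 N) and handed the job in at about 21 s; the judge's verdict was not shown.

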